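# Get the CCTV console back on the air and wind the recording at third speed

### The arm

A 6-joint arm with a two-finger parallel gripper is mounted at the origin on the work surface. World frame = base frame: x ahead of the robot, y to its left, z up, the work surface at z = 0. Lengths are in m, angles in rad, forces in N, time in s.
With the tool pointing down it reaches from about 0.25 to 0.775 m from the base axis. Payload 4 kg.
Tool frame: the origin (TCP) lies midway between the tips of the shut fingers; the grasp point (between the pads) lies pinch_z behind it (pinch_z is the distance from the TCP to the grasp point, in m); z points along the fingers, y is the line along which they close (so a half turn about z gives the same grasp; the last joint's range is limited). The gripper opens to 94 mm and grips with 3 to 60 N. Pads are 16 mm wide; open, the fingers measure 119 mm over their backs; the gripper's body (75 mm by 177 mm) begins 78 mm behind the grasp point.
Start: joints at [-1.433, 0.087, 1.371, -0, 1.684, -0.103], TCP at [0.131, -0.534, 0.206] pointing down, gripper open.
Joint ranges: [-3.1, 3.1], [-0.76, 2.03], [0.27, 2.55], [-1.08, 4.22], [0.17, 2.65], [-2.57, 2.57]. Speed limits (rad/s): [2.79, 2.79, 3.14, 3.14, 3.14, 3.14].

### API

Orientations are given as a unit quaternion [w, x, y, z].
In Python, from station import * gives the robot as it stands. The module is installed in compiled form; this text tells all that it offers.
- The arm moves only by the tool play_rows, never from a script. Its argument "deltas" is a list of rows, each a list of 5 numbers: the gripper's target within -1 to 1 (shut at 1, half-way at 0, fully open at -1), then the shift along the tool's x, y, z in units of 0.3 m (1.0 is 0.3 m), then the turn about the tool's z in units of 60 degrees (1.0 is 60 degrees). In form: [[gripper, x, y, z, turn], ...]. A call has exactly 5 rows; each row is the pose to reach, as a shift and turn from the pose commanded when the call began, along the tool's axes at that moment; what a row does not reach only later rows make up. A row lasts 1/12 s, in which the tool goes at most 41.7 mm and 7.16 degrees, less where a joint would pass 70% of its speed; a pose out of reach is approached as far as the arm can. A call with a number of a shift or a turn outside -1 to 1 is refused whole. A call with a gripper value outside its range is refused whole. The fingers move at their own pace and stop on an object; the grip force is fixed at half the most. Time passes only in rows, so rows that repeat a pose let the fingers close, or fill a call up. It gives the time, the measured TCP pose, the force, the opening and the grip force at its end, in the units of the state.
- state(): the state, without advancing time (a new reading comes with each control period).
- grab_frame(name): name is "scene" or "top" or "wrist"; returns (picture, depth): 400x640x3 uint8, red, green, blue; 400x640 float32, m along the optical axis (not along the pixel's ray), 0 where there is no reading.
- camera_params(name): a dict with "mtx" (3x3 intrinsics, pixels), "D" ([k1, k2, p1, p2, k3] as OpenCV has them; the pictures are not rectified), "extrinsics" (4x4, takes a point from camera to world coordinates). Camera axes: x right, y down, z forward; pixel columns grow to the right and rows downward; lengths in m; the calibration is good to about 2 mm. A picture is of the moment at which its call begins: read the wrist's pose just before it. camera_params takes no time and is no camera call; for the wrist camera it gives the pose at the moment of the call.
- finish_job(): hands the job in; it is judged then, once.
Trained networks look in the newest picture that a camera, given by its name, has taken for a name from the list of things; names that differ only in an ending like _2 or _b are one class to them, and where a whole thing is asked for, a point or a joint stands for the part that bears it (a point fixed in the world has none). Each returns a list of dicts, best first, with "p" (0 to 1); they miss things now and then, are a little off and sometimes report something else, mostly with a low value. They report only what shows in the picture. A call takes as long as a camera call.
- silhouettes(camera, thing): "pixels" (400x640 bool, what is visible of it) and "centre" ([column, row] in pixels, amid what is visible of it).
The state is a dict: "t": time; "q": joint angles; "joint_velocities": joint speeds; "tau": joint torques, N m; "eef_pos": TCP position; "ee_rot": TCP orientation; "wrist_force": force on the tool from outside, world axes, zero at the start; "moment": the same for the moment, N m; "opening": opening from 0.0 (shut) to 1.0 (fully open); "finger_force": force on a finger pad.
Only numpy, scipy, OpenCV 4.12 (cv2) and the standard library are available. Lean on these libraries where they do the work, as an engineer would, in place of code of your own. Each camera call takes 0.05 s, during which the arm holds its last target. There are 200 camera calls.

### The job

The console's stub antenna has worked loose: screw it home clockwise by hand until it stops, so that the console reaches the recorder again. Then wind the recording forward: turn the sprung shuttle ring clockwise past the first and second clicks to the third, and finish while still holding it there against its spring, since it runs back when let go. Do not push the joystick over, and leave the other things on the desk where they are.

Things in the scene. Friction and masses are not known exactly. Their poses are not given: they have to be found in the camera images.
- console: Fixed surveillance control console, a flat dark box 200 (x) x 400 (y) mm; origin at the centre of its underside on the desk, x away from the operator, y to the operator's left, z up. Its flat horizontal deck is 40 mm above the desk. In its frame: shuttle axis at x -15, y +120 mm (left); grey keypad in the middle (4 mm high); joystick at x -30, y -112 mm (right front); low screen at x 70, y -45 mm; antenna at x 78, y -165 mm (rear right corner).
- antenna (a joint): How far the stub antenna is unscrewed, rad: 0 is screwed home against its hard stop, positive is loose. It is tightened by turning clockwise seen from above. It starts 1.5 to 2.3 rad loose (about a quarter to over a third of a turn), so two grasps may be needed. It stays where it is left (friction about 0.05 N m), and stands at the same height throughout.
- antenna_nut (a point): Middle of the antenna's knurled steel nut, on the upright axis, 11 mm above the deck. The nut is 15 mm across and reaches from 4 to 18 mm above the deck; nut and black stub turn as one rigid piece. The stub above it is 12 mm across, tapering to 7 mm, its tip 56 mm above the deck.
- shuttle (a joint): Turn of the shuttle ring, rad, positive clockwise seen from above; it rests at 0. Clicks at 0.33, 0.66, 0.99 and 1.32 rad (and the same the other way), end stops at 1.45. A spring of 0.15 N m per rad returns it from every click to 0 when it is let go; each click is felt as a step of about 0.06 N m, and standing at the third takes 0.12 to 0.19 N m.
- shuttle_grip (a point): Centre of the shuttle ring, on its upright axis, 9 mm above the deck. The aluminium ring is 58 mm across and reaches from 1 to 17 mm above the deck, with an upright ribbed rim to grip on opposite sides. A free-spinning black jog disc, 41 mm across, stands within it and 4 mm above it. White marks on the deck round the ring, longer with speed, show the clicks on either side of the rest mark, which lies straight away from the operator.
- shuttle_lug (a point): Outer end, at mid height, of the ring's one radial lug, 34.5 mm from the axis, 9 mm wide and 14 mm high, with a black line on top: the ring's pointer. At rest it points to the console's +x (away from the operator) and turns with the ring.
- joystick_top (a point): Top of the joystick's black knob, 70 mm above the deck when upright; knob 32 mm across. Sprung to upright; z runs up along the stick.
- dome: Bystander: white dome camera 110 mm across, 68 mm high with a dark bubble, at one end of the console (the mug is at the other); origin at the centre of its underside.
- bullet: Bystander: white bullet camera about 166 mm long, 68 mm high, lying behind the console; origin under its middle, x along its length.
- mouse: Bystander: black computer mouse 100 x 58 x 31 mm, right of the console; origin at the centre of its underside.
- mug: Bystander: white mug 80 mm across, 95 mm high, at the other end of the console from the dome camera; origin at the centre of its underside.
- driver: Bystander: screwdriver 170 mm long lying behind the console on the left; x along its length.
- stick: Bystander: memory stick 17 x 53 x 8 mm lying on the console's deck between the screen and the shuttle; origin at its underside.

How it is judged:
By the outcome, as a careful person would: the job done as asked, in the order asked, and still so for the second after the job is handed in, while the arm keeps its last pose, push and grip.
It also fails if it takes over 58 s, if anything falls off the work surface, if the arm or the gripper's body presses on something with over 40 N, if the wrist force passes 120 N, or if a joint passes its speed limit or range.

## Working session

There is one attempt and no reset: what is moved stays moved. The work goes in short steps, Python scripts to look and compute and a tool call to move; the robot and the scene stay as the last step left them, time stands still between calls to the robot, and variables do not carry over. Pictures are saved under pics/ and viewed, at most 10 in all, crops included, and the job is handed in when it is done.

Besides the shell and the picture viewer there is one more tool, called after "Request:" as name(argument=value, ...), one argument or row to a line, values as JSON. play_rows: Moves the arm, as the interface text tells. Its arguments: {"type":"object","properties":{"deltas":{"type":"array","items":{"type":"array","items":{"type":"number","minimum":-1,"maximum":1}}}},"required":["deltas"]}

```bash
mkdir -p pics
cat > h.py <<'E'
from station import *
import numpy as np, cv2
from scipy.spatial.transform import Rotation as R
def px2w(cam,uv,z=None,depth=None):
    p=camera_params(cam);K=np.array(p["mtx"],float);T=np.array(p["extrinsics"],float)
    n=cv2.undistortPoints(np.array(uv,float).reshape(-1,1,2),K,np.array(p["D"],float)).reshape(-1,2)
    r=np.c_[n,np.ones(len(n))]
    if depth is not None: return (r*np.array(depth).reshape(-1,1))@T[:3,:3].T+T[:3,3]
    d=r@T[:3,:3].T; s=(z-T[2,3])/d[:,2]
    return T[:3,3]+d*s[:,None]
def w2px(cam,P):
    p=camera_params(cam);T=np.linalg.inv(np.array(p["extrinsics"],float))
    return cv2.projectPoints(np.array(P,float).reshape(-1,3),cv2.Rodrigues(T[:3,:3])[0],T[:3,3],np.array(p["mtx"],float),np.array(p["D"],float))[0].reshape(-1,2)
E
python3 - <<'E'
from h import *
s=state();print({k:np.round(v,3) for k,v in s.items()})
for c in("top","scene"):
    im,d=grab_frame(c);cv2.imwrite(f"pics/{c}0.png",im[:,:,::-1]);print(c,np.round(camera_params(c)["extrinsics"],3).tolist(),camera_params(c)["mtx"])
    for t in("console","antenna_nut","shuttle_grip","shuttle_lug","joystick_top","dome","mug","mouse","stick"):
        for r in silhouettes(c,t)[:2]:
            u,v=r["centre"];m=r["pixels"]&(d>0);vv,uu=np.nonzero(m)
            if len(vv)==0: continue
            P=px2w(c,np.c_[uu,vv],depth=d[m])
            print(t,round(float(r["p"]),2),np.round([u,v]),m.sum(),np.round(np.median(P,0),3),np.round(P.min(0),3),np.round(P.max(0),3))
E
```

```text
{'t': np.float64(0.0), 'q': array([-1.433,  0.088,  1.372, -0.   ,  1.684, -0.103]), 'joint_velocities': array([-0.003,  0.001,  0.002, -0.001,  0.001,  0.001]), 'tau': array([-0.0000e+00, -3.4019e+01, -3.0243e+01,  7.2000e-02,  3.3000e-02,
       -0.0000e+00]), 'eef_pos': array([ 0.131, -0.534,  0.204]), 'ee_rot': array([-0.001,  0.993,  0.12 , -0.   ]), 'wrist_force': array([-0.277,  1.15 , -0.061]), 'moment': array([ 0.002,  0.021, -0.021]), 'finger_force': np.float64(0.0), 'opening': np.float64(1.002)}
top [[0.006, -0.986, 0.164, 0.394], [-1.0, -0.007, -0.007, -0.001], [0.008, -0.164, -0.986, 0.894], [0.0, 0.0, 0.0, 1.0]] [[362.6638577    0.         326.16433584]
 [  0.         362.6638577  193.10124647]
 [  0.           0.           1.        ]]
console 0.93 [322. 213.] 13786 [ 0.488 -0.004  0.041] [ 0.387 -0.214 -0.002] [0.608 0.2   0.113]
console 0.19 [245. 130.] 371 [0.689 0.196 0.023] [0.599 0.161 0.002] [0.734 0.267 0.029]
antenna_nut 0.48 [394. 171.] 39 [ 0.575 -0.161  0.079] [ 0.571 -0.17   0.053] [ 0.58  -0.158  0.097]
shuttle_grip 0.64 [274. 222.] 498 [0.471 0.115 0.059
[... 1388 characters left out ...]
18 0.06 ] [0.445 0.089 0.041] [0.51  0.145 0.067]
shuttle_lug 0.68 [384. 216.] 495 [0.48  0.117 0.06 ] [0.446 0.082 0.04 ] [0.51  0.145 0.067]
joystick_top 0.73 [311. 147.] 164 [ 0.474 -0.114  0.105] [ 0.42  -0.169  0.039] [ 0.487 -0.101  0.113]
dome 0.82 [449. 290.] 1949 [0.525 0.32  0.04 ] [ 0.444  0.268 -0.001] [0.563 0.374 0.074]
mug 0.79 [221. 141.] 1376 [ 0.581 -0.322  0.062] [ 0.494 -0.446 -0.002] [ 0.623 -0.26   0.1  ]
mouse 0.97 [275. 130.] 668 [ 0.438 -0.274  0.026] [ 0.384 -0.32   0.003] [ 0.484 -0.243  0.038]
mouse 0.51 [350. 314.] 501 [0.701 0.193 0.024] [0.596 0.161 0.001] [0.739 0.268 0.032]
stick 0.62 [342. 229.] 130 [0.567 0.061 0.049] [0.558 0.039 0.043] [0.575 0.089 0.056]
```

Run:
```python
from h import *
for c in("top","scene"):
    im,d=grab_frame(c)
    r=silhouettes(c,"console")[0];m=r["pixels"]&(d>0);vv,uu=np.nonzero(m)
    P=px2w(c,np.c_[uu,vv],depth=d[m]);k=abs(P[:,2]-.041)<.008
    Q=px2w(c,np.c_[uu,vv][k],z=.04)[:,:2]
    print(c,np.median(P[k,2]),cv2.minAreaRect(Q.astype(np.float32)))
    if c=="top": a=im[130:290,150:500]
cv2.imwrite("pics/top1.png",cv2.resize(a,None,fx=2.28,fy=2.28,interpolation=cv2.INTER_CUBIC)[:,:,::-1])
im,d=grab_frame("wrist");cv2.imwrite("pics/w0.png",im[:,:,::-1])
```

```text
top 0.04063056743523169 ((0.49218878149986267, -0.0025764107704162598), (0.19896653294563293, 0.39862966537475586), 2.7101192474365234)
scene 0.041873133839994026 ((0.4979327917098999, -0.002995923161506653), (0.2024383544921875, 0.4003455340862274), 2.9614813327789307)
```

View pics/top1.png

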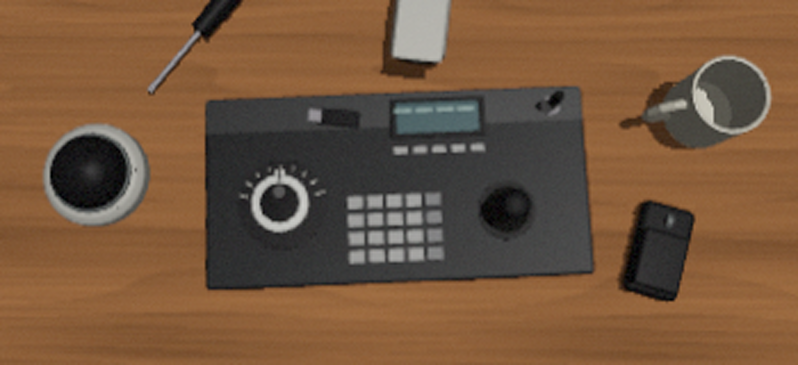

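Run:
```python
import station
print([n for n in dir(station) if n[0]!='_'], getattr(station,'pinch_z',None))
from h import *
s=state();T=np.eye(4);q=s["ee_rot"];T[:3,:3]=R.from_quat(np.r_[q[1:],q[0]]).as_matrix();T[:3,3]=s["eef_pos"]
print(np.round(np.linalg.inv(T)@np.array(camera_params("wrist")["extrinsics"]),3),camera_params("wrist")["mtx"][0][0])
print(np.round(T,3))
# delta to viewing pose in tool axes
for tgt in([.55,-.164,.206],[.58,-.164,.206]): print((T[:3,:3].T@(np.array(tgt)-T[:3,3]))/.3)
```

```text
['PlanningError', 'camera_params', 'finish_job', 'grab_frame', 'pinch_z', 'silhouettes', 'state'] 0.0188
[[ 0.    -0.964 -0.267  0.078]
 [ 1.     0.    -0.     0.001]
 [ 0.    -0.267  0.964 -0.179]
 [ 0.     0.     0.     1.   ]] 321.33937744466266
[[ 0.971  0.238 -0.     0.131]
 [ 0.238 -0.971 -0.    -0.534]
 [-0.     0.    -1.     0.205]
 [ 0.     0.     0.     1.   ]]
[ 1.65011679 -0.86528732 -0.00180035]
[ 1.74723118 -0.84143789 -0.00180118]
```

View pics/w0.png

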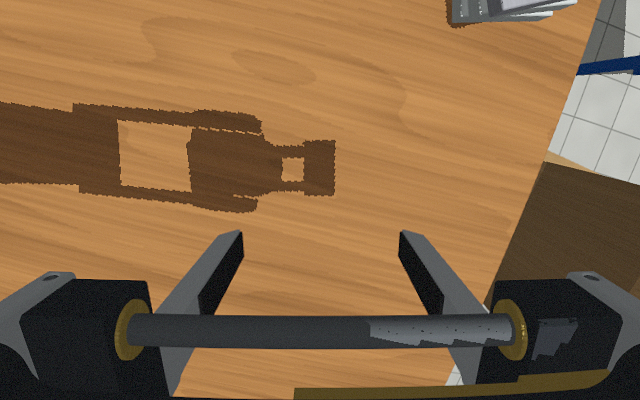

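Request:
play_rows(
  deltas=[
    [-1,0.124,-0.062,0,-0.11],
    [-1,0.248,-0.124,0,-0.22],
    [-1,0.372,-0.186,0,-0.33],
    [-1,0.496,-0.248,0,-0.44],
    [-1,0.62,-0.31,0,-0.55],
  ],
)

```text
t: 1.67
eef_pos: [0.2907, -0.3981, 0.2057]
ee_rot: [0.0, 0.917, 0.399, 0.0]
wrist_force: [0.6, -0.9, 0.8]
opening: 1.001
finger_force: 0.0
```

Request:
play_rows(
  deltas=[
    [-1,0.124,0.017,0,-0.11],
    [-1,0.247,0.034,0,-0.22],
    [-1,0.37,0.051,0,-0.33],
    [-1,0.494,0.068,0,-0.44],
    [-1,0.617,0.085,0,-0.55],
  ],
)

```text
t: 2.08
eef_pos: [0.4362, -0.2805, 0.2057]
ee_rot: [0.0, 0.765, 0.644, 0.0]
wrist_force: [0.1, -1.1, -0.2]
opening: 0.998
finger_force: 0.0
```

Request:
play_rows(
  deltas=[
    [-1,0.094,0.08,0,-0.05],
    [-1,0.188,0.16,0,-0.1],
    [-1,0.282,0.24,0,-0.15],
    [-1,0.376,0.32,0,-0.2],
    [-1,0.472,0.407,0,-0.24],
  ],
)

```text
t: 2.5
eef_pos: [0.5813, -0.1629, 0.2057]
ee_rot: [0.0, 0.68, 0.733, -0.0]
wrist_force: [0.3, -1.8, -0.2]
opening: 1.0
finger_force: 0.0
```

```bash
cat >> h.py <<'E'
def tool():
    s=state();q=s["ee_rot"];M=R.from_quat(np.r_[q[1:],q[0]]).as_matrix();return s,M,np.array(s["eef_pos"])
def show():
    s,M,p=tool();print("t",round(float(s["t"]),2),"q",np.round(s["q"],3),"p",np.round(p,4),"yaw",round(np.degrees(np.arctan2(M[1,0],M[0,0])),1),"F",np.round(s["wrist_force"],1),"M",np.round(s["moment"],3),"op",np.round(s["opening"],3),"ff",np.round(s["finger_force"],1),"z",np.round(M[:,2],3))
E
python3 - <<'E'
from h import *
show()
im,d=grab_frame("wrist");cv2.imwrite("pics/w1.png",im[:,:,::-1])
for t in("antenna_nut","joystick_top","console"):
  for r in silhouettes("wrist",t)[:2]:
    m=r["pixels"]&(d>0);vv,uu=np.nonzero(m)
    P=px2w("wrist",np.c_[uu,vv],depth=d[m]);print(t,r["p"],r["centre"],m.sum(),np.round(np.median(P,0),4),P.min(0).round(4),P.max(0).round(4))
    if t=="antenna_nut" :
        for lo in(.05,.06,.07,.08,.09):
            k=(P[:,2]>lo)&(P[:,2]<lo+.01);print(lo,k.sum(),(P[k].min(0)+P[k].max(0))/2 if k.any() else 0, np.ptp(P[k],0) if k.any() else 0)
print(w2px("wrist",[[.58,-.164,.051],[.58,-.164,.096]]))
E
```

```text
t 2.5 q [-0.367  0.207  1.235 -0.     1.699 -0.443] p [ 0.5813 -0.1629  0.2057] yaw 94.3 F [ 0.3 -1.8 -0.2] M [ 0.032 -0.157  0.009] op 1.0 ff 0.0 z [ 0. -0. -1.]
antenna_nut 0.58 [321.8, 189.9] 234 [ 0.5816 -0.158   0.0768] [ 0.5751 -0.1655  0.0441] [ 0.5892 -0.1539  0.0964]
0.05 58 [ 0.58209271 -0.15933874  0.05504044] [0.01401801 0.01083108 0.00898049]
0.06 26 [ 0.58116666 -0.15890981  0.06454394] [0.01094292 0.00626909 0.00833376]
0.07 30 [ 0.58164276 -0.15793853  0.07485045] [0.01000382 0.00362677 0.00928265]
0.08 37 [ 0.58174597 -0.15864696  0.08511579] [0.0097384  0.00390803 0.00952844]
0.09 72 [ 0.58140787 -0.16138703  0.0931931 ] [0.00861345 0.00818973 0.00635772]
joystick_top 0.8 [201.4, 138.6] 1013 [ 0.4732 -0.1151  0.1067] [ 0.4568 -0.1309  0.0568] [ 0.4851 -0.1011  0.1102]
console 0.73 [248.5, 100.4] 39399 [ 0.4998 -0.0831  0.0399] [ 0.3726 -0.2197 -0.0018] [0.6016 0.0282 0.1106]
[[320.3820387  185.37526724]
 [320.28395511 196.33038246]]
```

View pics/w1.png

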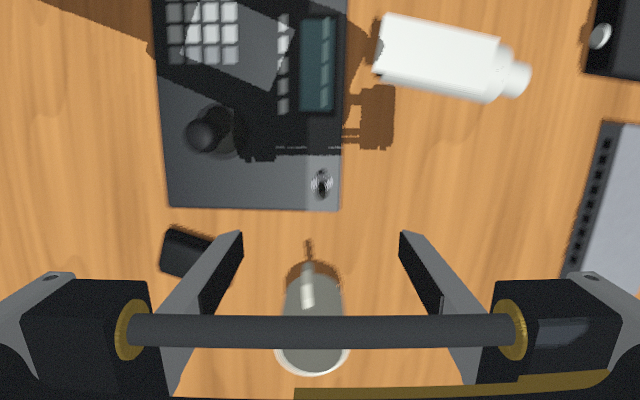

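Request:
play_rows(
  deltas=[
    [-1,0.005,0.001,0.1,0],
    [-1,0.005,0.001,0.2,0],
    [-1,0.005,0.001,0.3,0],
    [-1,0.005,0.001,0.38,0],
    [-1,0.005,0.001,0.46,0],
  ],
)

```text
t: 3.12
eef_pos: [0.5787, -0.1643, 0.0664]
ee_rot: [-0.0, 0.682, 0.732, -0.0]
wrist_force: [-0.8, -0.3, -0.2]
opening: 1.002
finger_force: 0.0
```

Request:
play_rows(
  deltas=[
    [-0.5,0,0,0.03,0],
    [0,0,0,0.055,0],
    [0.5,0,0,0.07,0],
    [1,0,0,0.077,0],
    [1,0,0,0.077,0],
  ],
)

```text
t: 3.53
eef_pos: [0.5809, -0.1633, 0.0455]
ee_rot: [0.001, 0.681, 0.732, 0.0]
wrist_force: [0.2, 0.4, -0.2]
opening: 0.678
finger_force: 0.0
```

Request:
play_rows(
  deltas=[
    [1,0,0,0,0],
    [1,0,0,0,0],
    [1,0,0,0,0],
    [1,0,0,0,0],
    [1,0,0,0,0],
  ],
)

```text
t: 3.95
eef_pos: [0.5806, -0.1628, 0.0447]
ee_rot: [0.0, 0.681, 0.733, 0.0]
wrist_force: [-0.5, -0.9, 0.4]
opening: 0.327
finger_force: 0.0
```

Run:
```python
from h import *
show()
im,d=grab_frame("wrist");cv2.imwrite("pics/w2.png",im[:,:,::-1])
```

```text
t 3.95 q [-0.367  0.285  1.465 -0.     1.391 -0.441] p [ 0.5806 -0.1628  0.0447] yaw 94.2 F [-0.5 -0.9  0.4] M [-0.009 -0.138  0.02 ] op 0.327 ff 0.0 z [ 0.001 -0.    -1.   ]
```

View pics/w2.png

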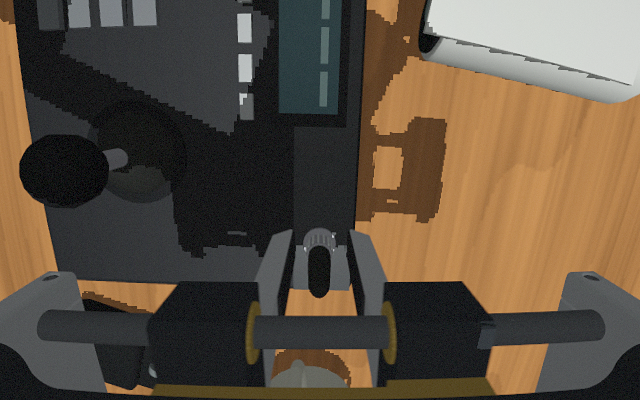

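Request:
play_rows(
  deltas=[
    [1,0.003,0,0,0],
    [1,0.003,0,0,0],
    [1,0.003,0,0,0],
    [1,0.003,0,0,0],
    [1,0.003,0,0,0],
  ],
)

```text
t: 4.42
eef_pos: [0.5796, -0.1617, 0.0443]
ee_rot: [-0.001, 0.681, 0.733, -0.0]
wrist_force: [-3.5, 1.2, 1.6]
opening: 0.15
finger_force: 30.0
```

Run:
```python
from h import *
show()
```

```text
t 4.42 q [-0.366  0.284  1.467 -0.     1.392 -0.439] p [ 0.5796 -0.1617  0.0443] yaw 94.2 F [-3.5  1.2  1.6] M [0.063 0.557 0.036] op 0.15 ff 30.0 z [-0.002  0.    -1.   ]
```

Request:
play_rows(
  deltas=[
    [1,0,0,0,0.1],
    [1,0,0,0,0.2],
    [1,0,0,0,0.3],
    [1,0,0,0,0.4],
    [1,0,0,0,0.5],
  ],
)

```text
t: 4.83
eef_pos: [0.5807, -0.1619, 0.0444]
ee_rot: [0.0, 0.848, 0.529, 0.0]
wrist_force: [-1.1, 0.0, -0.2]
opening: 0.15
finger_force: 30.0
```

Run:
```python
from h import *
show()
```

```text
t 4.83 q [-0.366  0.285  1.466  0.     1.39   0.089] p [ 0.5807 -0.1619  0.0444] yaw 63.9 F [-1.1  0.  -0.2] M [-0.066  0.066  0.028] op 0.15 ff 30.0 z [ 0.001 -0.    -1.   ]
```

Request:
play_rows(
  deltas=[
    [1,0,0,0,0.1],
    [1,0,0,0,0.2],
    [1,0,0,0,0.3],
    [1,0,0,0,0.4],
    [1,0,0,0,0.5],
  ],
)

```text
t: 5.25
eef_pos: [0.5814, -0.1627, 0.0444]
ee_rot: [0.001, 0.957, 0.292, 0.001]
wrist_force: [1.6, -1.8, -0.3]
opening: 0.147
finger_force: 30.0
```

Run:
```python
from h import *
show()
```

```text
t 5.25 q [-3.660e-01  2.850e-01  1.466e+00 -1.000e-03  1.388e+00  6.130e-01] p [ 0.5814 -0.1627  0.0444] yaw 33.9 F [ 1.6 -1.8 -0.3] M [-0.31  -0.268  0.042] op 0.147 ff 30.0 z [ 0.003 -0.002 -1.   ]
```

Request:
play_rows(
  deltas=[
    [1,0,0,0,0.05],
    [1,0,0,0,0.1],
    [1,0,0,0,0.15],
    [1,0,0,0,0.2],
    [1,0,0,0,0.25],
  ],
)

```text
t: 5.67
eef_pos: [0.5817, -0.1631, 0.0444]
ee_rot: [0.001, 0.986, 0.165, 0.001]
wrist_force: [1.7, -3.2, -1.4]
opening: 0.15
finger_force: 30.0
```

Run:
```python
from h import *
show()
```

```text
t 5.67 q [-3.670e-01  2.850e-01  1.465e+00 -1.000e-03  1.387e+00  8.720e-01] p [ 0.5817 -0.1631  0.0444] yaw 19.0 F [ 1.7 -3.2 -1.4] M [-0.444 -0.28   0.014] op 0.15 ff 30.0 z [ 0.003 -0.002 -1.   ]
```

Request:
play_rows(
  deltas=[
    [1,0,0,0,0.05],
    [1,0,0,0,0.1],
    [1,0,0,0,0.15],
    [1,0,0,0,0.2],
    [1,0,0,0,0.2],
  ],
)

```text
t: 6.08
eef_pos: [0.5818, -0.1635, 0.0444]
ee_rot: [0.002, 0.998, 0.062, 0.002]
wrist_force: [4.0, -4.4, -3.4]
opening: 0.149
finger_force: 30.0
```

Run:
```python
from h import *
show()
```

```text
t 6.08 q [-0.367  0.285  1.465 -0.002  1.387  1.08 ] p [ 0.5818 -0.1635  0.0444] yaw 7.1 F [ 4.  -4.4 -3.4] M [-0.746 -0.577  0.086] op 0.149 ff 30.0 z [ 0.004 -0.003 -1.   ]
```

Request:
play_rows(
  deltas=[
    [1,0,0,0,0.05],
    [1,0,0,0,0.1],
    [1,0,0,0,0.15],
    [1,0,0,0,0.2],
    [1,0,0,0,0.2],
  ],
)

```text
t: 6.5
eef_pos: [0.5818, -0.1639, 0.0444]
ee_rot: [0.002, 0.999, -0.042, 0.002]
wrist_force: [2.7, -5.9, -3.8]
opening: 0.152
finger_force: 30.0
```

Run:
```python
from h import *
show()
```

```text
t 6.5 q [-0.367  0.285  1.465 -0.003  1.386  1.288] p [ 0.5818 -0.1639  0.0444] yaw -4.8 F [ 2.7 -5.9 -3.8] M [-0.961 -0.568  0.273] op 0.152 ff 30.0 z [ 0.004 -0.004 -1.   ]
```

Request:
play_rows(
  deltas=[
    [1,0,0,0,0.05],
    [1,0,0,0,0.1],
    [1,0,0,0,0.15],
    [1,0,0,0,0.15],
    [1,0,0,0,0.15],
  ],
)

```text
t: 6.92
eef_pos: [0.582, -0.1643, 0.0445]
ee_rot: [0.002, 0.993, -0.12, 0.002]
wrist_force: [3.8, -5.4, -3.4]
opening: 0.152
finger_force: 30.0
```

Run:
```python
from h import *
show();im,d=grab_frame("wrist");cv2.imwrite("pics/w3.png",im[:,:,::-1])
```

```text
t 6.92 q [-0.367  0.285  1.465 -0.003  1.386  1.444] p [ 0.582  -0.1643  0.0445] yaw -13.8 F [ 3.8 -5.4 -3.4] M [-1.094 -0.676  0.028] op 0.152 ff 30.0 z [ 0.004 -0.005 -1.   ]
```

Request:
play_rows(
  deltas=[
    [1,0,0,0,0.05],
    [1,0,0,0,0.1],
    [1,0,0,0,0.15],
    [1,0,0,0,0.15],
    [1,0,0,0,0.15],
  ],
)

```text
t: 7.38
eef_pos: [0.5816, -0.1646, 0.0445]
ee_rot: [0.002, 0.98, -0.197, 0.002]
wrist_force: [3.4, -5.8, -3.1]
opening: 0.15
finger_force: 30.0
```

Run:
```python
from h import *
show();im,d=grab_frame("wrist")
im0=cv2.imread("pics/w3.png");a=np.hstack([im0[180:330,240:400],im[180:330,240:400,::-1]]);cv2.imwrite("pics/w34.png",cv2.resize(a,None,fx=2.5,fy=2.5))
```

```text
t 7.38 q [-0.367  0.285  1.465 -0.004  1.386  1.601] p [ 0.5816 -0.1646  0.0445] yaw -22.8 F [ 3.4 -5.8 -3.1] M [-1.181 -0.506 -0.024] op 0.15 ff 30.0 z [ 0.003 -0.005 -1.   ]
```

View pics/w34.png

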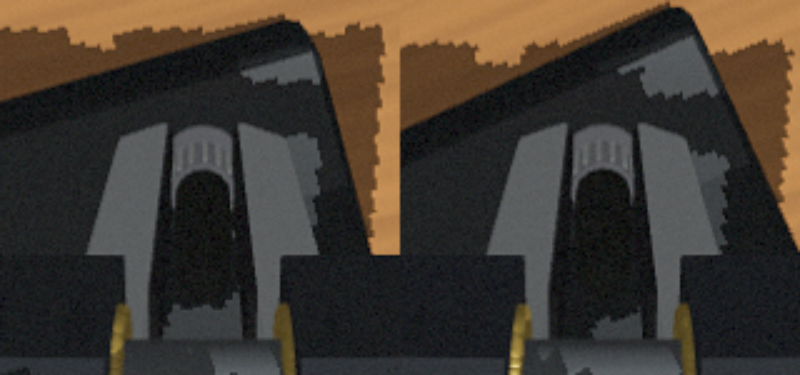

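Request:
play_rows(
  deltas=[
    [1,0.002,0.004,0,0.05],
    [1,0.004,0.009,0,0.1],
    [1,0.004,0.009,0,0.15],
    [1,0.004,0.009,0,0.15],
    [1,0.004,0.009,0,0.15],
  ],
)

```text
t: 7.85
eef_pos: [0.5815, -0.1649, 0.0445]
ee_rot: [-0.0, 0.962, -0.273, 0.001]
wrist_force: [4.6, -1.3, -3.0]
opening: 0.154
finger_force: 30.0
```

Run:
```python
from h import *
show();im,d=grab_frame("wrist");cv2.imwrite("pics/w5.png",im[:,:,::-1]);show()
```

```text
t 7.85 q [-0.37   0.287  1.463  0.     1.389  1.753] p [ 0.5815 -0.1649  0.0445] yaw -31.7 F [ 4.6 -1.3 -3. ] M [-0.209 -0.728  0.093] op 0.154 ff 30.0 z [ 0.003 -0.    -1.   ]
t 7.9 q [-0.37   0.287  1.463  0.     1.389  1.753] p [ 0.5815 -0.1649  0.0445] yaw -31.7 F [ 4.6 -0.8 -2. ] M [-0.194 -0.809  0.199] op 0.15 ff 30.0 z [ 0.003 -0.001 -1.   ]
```

Request:
play_rows(
  deltas=[
    [1,0,0,0,0.05],
    [1,0,0,0,0.1],
    [1,0,0,0,0.15],
    [1,0,0,0,0.15],
    [1,0,0,0,0.15],
  ],
)

```text
t: 8.32
eef_pos: [0.5803, -0.1644, 0.0445]
ee_rot: [-0.0, 0.938, -0.348, -0.0]
wrist_force: [1.2, 0.4, -1.1]
opening: 0.153
finger_force: 30.0
```

Run:
```python
from h import *
show();im,d=grab_frame("wrist");cv2.imwrite("pics/w6.png",im[:,:,::-1]);show()
```

```text
t 8.32 q [-3.700e-01  2.860e-01  1.464e+00  1.000e-03  1.392e+00  1.910e+00] p [ 0.5803 -0.1644  0.0445] yaw -40.7 F [ 1.2  0.4 -1.1] M [ 0.148 -0.258  0.052] op 0.153 ff 30.0 z [-0.     0.001 -1.   ]
t 8.37 q [-3.700e-01  2.860e-01  1.464e+00  1.000e-03  1.392e+00  1.910e+00] p [ 0.5803 -0.1644  0.0445] yaw -40.7 F [2.5 0.3 0.7] M [ 0.214 -0.209  0.028] op 0.146 ff 30.0 z [-0.     0.001 -1.   ]
```

Request:
play_rows(
  deltas=[
    [1,0,0,0,0.05],
    [1,0,0,0,0.1],
    [1,0,0,0,0.15],
    [1,0,0,0,0.15],
    [1,0,0,0,0.15],
  ],
)

```text
t: 8.78
eef_pos: [0.5796, -0.1637, 0.0444]
ee_rot: [-0.001, 0.908, -0.42, -0.001]
wrist_force: [-1.7, 3.5, 3.3]
opening: 0.149
finger_force: 30.0
```

Run:
```python
from h import *
show();im,d=grab_frame("wrist");cv2.imwrite("pics/w7.png",im[:,:,::-1]);show()
f=[cv2.imread(f"pics/w{i}.png")[190:300,290:350] for i in (2,3,5,6,7)];print(len(f))
cv2.imwrite("pics/mont.png",cv2.resize(np.hstack(f),None,fx=2.6,fy=2.6,interpolation=cv2.INTER_CUBIC))
```

```text
t 8.78 q [-3.700e-01  2.860e-01  1.464e+00  1.000e-03  1.394e+00  2.067e+00] p [ 0.5796 -0.1637  0.0444] yaw -49.7 F [-1.7  3.5  3.3] M [0.805 0.349 0.124] op 0.149 ff 30.0 z [-0.002  0.002 -1.   ]
t 8.83 q [-3.700e-01  2.860e-01  1.464e+00  1.000e-03  1.394e+00  2.067e+00] p [ 0.5796 -0.1637  0.0444] yaw -49.7 F [-2.9  4.2  4. ] M [0.859 0.497 0.15 ] op 0.149 ff 30.0 z [-0.002  0.002 -1.   ]
5
```

View pics/mont.png

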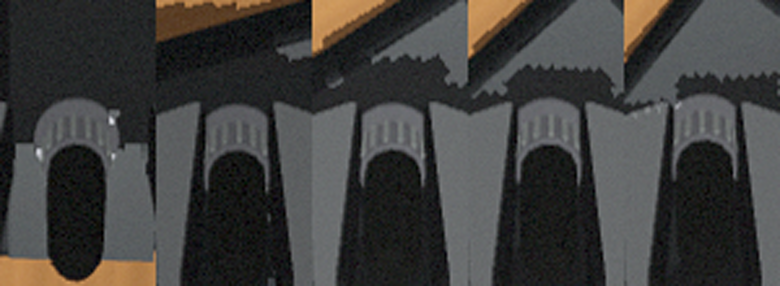

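Run:
```python
from h import *
m=[]
for i in range(12):
    im,d=grab_frame("wrist");m.append(state()["moment"])
print(np.mean(m,0).round(3),np.std(m,0).round(3))
```

```text
[0.982 0.543 0.142] [0.035 0.032 0.027]
```

Request:
play_rows(
  deltas=[
    [1,0,0,0,0.05],
    [1,0,0,0,0.1],
    [1,0,0,0,0.15],
    [1,0,0,0,0.2],
    [1,0,0,0,0.2],
  ],
)

```text
t: 9.85
eef_pos: [0.5795, -0.1635, 0.0444]
ee_rot: [-0.001, 0.858, -0.514, -0.002]
wrist_force: [-3.3, 4.8, 4.5]
opening: 0.152
finger_force: 30.0
```

Run:
```python
from h import *
m=[]
for i in range(12):
    im,d=grab_frame("wrist");m.append(state()["moment"])
print(np.mean(m,0).round(3),np.std(m,0).round(3));show();cv2.imwrite("pics/w8.png",im[:,:,::-1])
f=[cv2.imread(f"pics/w{i}.png",0)[225:260,300:340] for i in (3,5,6,7,8)]
for a in f:
    g=a[8:16].mean(0);print(g.astype(int))
```

```text
[1.116 0.547 0.019] [0.026 0.026 0.017]
t 10.45 q [-3.700e-01  2.860e-01  1.465e+00  2.000e-03  1.394e+00  2.278e+00] p [ 0.5795 -0.1634  0.0444] yaw -61.7 F [-2.7  5.8  3.4] M [1.098 0.541 0.006] op 0.153 ff 30.0 z [-0.002  0.003 -1.   ]
[92 93 91 94 94 92 46 22 12 63 81 89 92 90 88 91 95 91 84 84 84 97 97 84
 83 86 95 96 91 90 90 89 69 28 15 26 87 96 93 92]
[109 108 108 109 109 106  52  26  18  77 104 104 107 111 107 101  99 104
 113 106  98  97  98 112 114 103  99 102 109 110 106 105  87  32  21  34
 103 109 109 108]
[106 105 105 105 106 105  53  24  19  81 103 108 108  96  94 103 112 104
  93  92  90 113 116  93  91  91 107 111 103  97 105 108  91  33  19  33
 102 107 106 106]
[104 104 104 106 105 104  51  23  16  84 107 103  93  98 111 104  91  86
  87 113 115  91  86  88 103 114 104  90  88 108 109 102  93  33  21  34
  99 105 104 106]
[127 130 131 131 134 125  61  28  16 105 132 129 112 107  99 101 127 135
 112 107  90  94 117 112  90  88  91 112 113  96  95 112  94  35  20  32
 101 107 104 107]
```

Request:
play_rows(
  deltas=[
    [0.3,0,0,0,0],
    [0.3,0,0,0,0],
    [0.3,0,0,0,-0.1],
    [0.3,0,0,0,-0.2],
    [0.3,0,0,0,-0.3],
  ],
)

```text
t: 10.87
eef_pos: [0.5805, -0.1659, 0.0442]
ee_rot: [0.001, 0.929, -0.371, 0.001]
wrist_force: [0.3, -0.1, 0.5]
opening: 0.347
finger_force: 0.0
```

Request:
play_rows(
  deltas=[
    [0.3,0,0,0,-0.1],
    [0.3,0,0,0,-0.2],
    [0.3,0,0,0,-0.3],
    [0.3,0,0,0,-0.4],
    [0.3,0,0,0,-0.4],
  ],
)

```text
t: 11.28
eef_pos: [0.5805, -0.1657, 0.0441]
ee_rot: [0.001, 0.985, -0.171, 0.0]
wrist_force: [-0.2, 0.0, -0.2]
opening: 0.352
finger_force: 0.0
```

Run:
```python
from h import *
im,d=grab_frame("wrist");cv2.imwrite("pics/w9.png",im[:,:,::-1]);show()
for t in("antenna_nut",):
  for r in silhouettes("wrist",t)[:2]:
    m=r["pixels"]&(d>0);vv,uu=np.nonzero(m)
    P=px2w("wrist",np.c_[uu,vv],depth=d[m]);s,M,p=tool();Q=(P-p)@M
    print(t,r["p"],r["centre"],m.sum())
    for lo in np.arange(-.06,0.001,.01):
            k=(Q[:,2]>lo)&(Q[:,2]<lo+.01)
            if k.sum()>5:print(lo.round(3),k.sum(),Q[k].min(0).round(4),Q[k].max(0).round(4))
```

```text
t 11.33 q [-3.710e-01  2.870e-01  1.464e+00 -1.000e-03  1.390e+00  1.548e+00] p [ 0.5804 -0.1656  0.0442] yaw -19.9 F [-0.4  0.7 -0.3] M [ 0.052 -0.032  0.001] op 0.352 ff 0.0 z [ 0.    -0.001 -1.   ]
antenna_nut 0.97 [318.7, 265.5] 1409
-0.06 251 [-0.0045 -0.005  -0.0534] [ 0.0044  0.0032 -0.05  ]
-0.05 295 [-0.0028 -0.0059 -0.05  ] [ 0.0052  0.0043 -0.0401]
-0.04 224 [-0.0004 -0.0062 -0.04  ] [ 0.0052  0.0045 -0.03  ]
-0.03 201 [-0.0015 -0.0066 -0.0299] [ 0.0058  0.0053 -0.02  ]
-0.02 288 [-0.005  -0.0088 -0.02  ] [ 0.0073  0.0066 -0.01  ]
-0.01 147 [-0.0013 -0.0089 -0.0099] [ 0.0081  0.0069 -0.0003]
```

Request:
play_rows(
  deltas=[
    [1,0,-0.003,0,0],
    [1,0,-0.003,0,0],
    [1,0,-0.003,0,0],
    [1,0,-0.003,0,0],
    [1,0,-0.003,0,0],
  ],
)

```text
t: 11.8
eef_pos: [0.5807, -0.1641, 0.0444]
ee_rot: [0.0, 0.985, -0.172, 0.0]
wrist_force: [0.1, -0.4, -0.7]
opening: 0.146
finger_force: 30.0
```

Request:
play_rows(
  deltas=[
    [1,0,0,0,0.02],
    [1,0,0,0,0.04],
    [1,0,0,0,0.06],
    [1,0,0,0,0.08],
    [1,0,0,0,0.1],
  ],
)

```text
t: 12.22
eef_pos: [0.5813, -0.1646, 0.0444]
ee_rot: [0.0, 0.974, -0.225, 0.001]
wrist_force: [2.3, -2.8, -1.7]
opening: 0.151
finger_force: 30.0
```

Run:
```python
from h import *
show()
```

```text
t 12.22 q [-3.690e-01  2.870e-01  1.463e+00 -1.000e-03  1.390e+00  1.655e+00] p [ 0.5813 -0.1646  0.0444] yaw -26.0 F [ 2.3 -2.8 -1.7] M [-0.385 -0.377  0.084] op 0.151 ff 30.0 z [ 0.002 -0.001 -1.   ]
```

Request:
play_rows(
  deltas=[
    [1,0,0,0,0.02],
    [1,0,0,0,0.04],
    [1,0,0,0,0.06],
    [1,0,0,0,0.08],
    [1,0,0,0,0.1],
  ],
)

```text
t: 12.63
eef_pos: [0.5808, -0.1645, 0.0444]
ee_rot: [0.0, 0.961, -0.275, 0.0]
wrist_force: [3.3, -3.7, -1.7]
opening: 0.149
finger_force: 30.0
```

Run:
```python
from h import *
show()
```

```text
t 12.63 q [-3.690e-01  2.870e-01  1.463e+00 -1.000e-03  1.391e+00  1.759e+00] p [ 0.5808 -0.1645  0.0444] yaw -32.0 F [ 3.3 -3.7 -1.7] M [-0.714 -0.495 -0.036] op 0.149 ff 30.0 z [ 0.    -0.001 -1.   ]
```

Request:
play_rows(
  deltas=[
    [1,0,0,0,0.04],
    [1,0,0,0,0.08],
    [1,0,0,0,0.12],
    [1,0,0,0,0.16],
    [1,0,0,0,0.2],
  ],
)

```text
t: 13.05
eef_pos: [0.5805, -0.1645, 0.0445]
ee_rot: [0.0, 0.927, -0.375, -0.0]
wrist_force: [1.5, -3.9, -1.9]
opening: 0.148
finger_force: 30.0
```

Run:
```python
from h import *
show()
m=[]
for i in range(5):
    im,d=grab_frame("wrist");m.append(state()["moment"])
print(np.mean(m,0).round(3),np.std(m,0).round(3))
```

```text
t 13.05 q [-3.700e-01  2.860e-01  1.464e+00 -1.000e-03  1.392e+00  1.970e+00] p [ 0.5805 -0.1645  0.0445] yaw -44.0 F [ 1.5 -3.9 -1.9] M [-0.756 -0.364  0.102] op 0.148 ff 30.0 z [-0.    -0.001 -1.   ]
[-0.811 -0.24   0.003] [0.065 0.03  0.016]
```

Request:
play_rows(
  deltas=[
    [0.3,0,0,0,0],
    [0.3,0,0,0,0],
    [0.3,0,0,0,0],
    [0.3,0,0,-0.01,0],
    [0.3,0,0,-0.08,0],
  ],
)

```text
t: 13.72
eef_pos: [0.5776, -0.1621, 0.0642]
ee_rot: [-0.0, 0.928, -0.373, -0.005]
wrist_force: [0.2, -0.3, -0.3]
opening: 0.347
finger_force: 0.0
```

Request:
play_rows(
  deltas=[
    [0.3,0,0,-0.1,0],
    [0.3,0,0,-0.2,0],
    [0,0,0,-0.3,0],
    [-0.3,0,0,-0.4,0],
    [-0.6,0,0,-0.46,0],
  ],
)

```text
t: 14.13
eef_pos: [0.5816, -0.1637, 0.211]
ee_rot: [-0.0, 0.928, -0.373, 0.003]
wrist_force: [-0.9, 0.5, 0.6]
opening: 0.53
finger_force: 0.0
```

Request:
play_rows(
  deltas=[
    [-0.6,-0.068,-0.032,0,-0.1],
    [-0.6,-0.136,-0.064,0,-0.2],
    [-0.6,-0.203,-0.095,0,-0.3],
    [-0.6,-0.271,-0.127,0,-0.4],
    [-0.6,-0.339,-0.159,0,-0.5],
  ],
)

```text
t: 14.55
eef_pos: [0.5396, -0.0577, 0.2067]
ee_rot: [-0.0, 0.993, -0.117, -0.0]
wrist_force: [1.0, -0.3, 0.6]
opening: 0.8
finger_force: 0.0
```

Request:
play_rows(
  deltas=[
    [-0.6,-0.043,-0.061,0,-0.1],
    [-0.6,-0.086,-0.123,0,-0.2],
    [-0.6,-0.128,-0.184,0,-0.3],
    [-0.6,-0.171,-0.246,0,-0.4],
    [-0.6,-0.214,-0.307,0,-0.5],
  ],
)

```text
t: 14.97
eef_pos: [0.499, 0.0471, 0.2067]
ee_rot: [-0.0, 0.99, 0.144, -0.0]
wrist_force: [0.6, 0.1, 0.1]
opening: 0.797
finger_force: 0.0
```

Request:
play_rows(
  deltas=[
    [-0.6,-0.004,-0.05,0,-0.1],
    [-0.6,-0.009,-0.1,0,-0.2],
    [-0.6,-0.013,-0.15,0,-0.3],
    [-0.6,-0.018,-0.2,0,-0.4],
    [-0.6,-0.022,-0.249,0,-0.48],
  ],
)

```text
t: 15.38
eef_pos: [0.4719, 0.1167, 0.2067]
ee_rot: [-0.0, 0.923, 0.385, -0.0]
wrist_force: [0.4, -0.1, -0.2]
opening: 0.795
finger_force: 0.0
```

Run:
```python
from h import *
show()
im,d=grab_frame("wrist");cv2.imwrite("pics/s1.png",im[:,:,::-1])
s,M,p=tool()
for t in("shuttle_grip","shuttle_lug","console"):
  for r in silhouettes("wrist",t)[:1]:
    m=r["pixels"]&(d>0);vv,uu=np.nonzero(m)
    P=px2w("wrist",np.c_[uu,vv],depth=d[m]);print(t,r["p"],r["centre"],m.sum(),np.median(P,0).round(4),P.min(0).round(4),P.max(0).round(4))
    k=(P[:,2]>.053)&(P[:,2]<.0585)
    if t!="console":
        c,rad=cv2.minEnclosingCircle(P[k,:2].astype(np.float32));print("ring circ",c,rad)
        k=(P[:,2]>.0592)&(P[:,2]<.064);c,rad=cv2.minEnclosingCircle(P[k,:2].astype(np.float32));print("jog circ",c,rad)
print(w2px("wrist",[[.4738,.1152,.057],[.4738,.1152,.061]]))
```

```text
t 15.38 q [ 1.250e-01 -5.600e-02  1.514e+00  1.000e-03  1.684e+00  9.050e-01] p [0.4719 0.1167 0.2067] yaw 45.3 F [ 0.4 -0.1 -0.2] M [ 0.022  0.007 -0.04 ] op 0.795 ff 0.0 z [-0.     0.001 -1.   ]
shuttle_grip 0.7 [324.7, 186.7] 2426 [0.4752 0.1183 0.0584] [0.4445 0.0851 0.0397] [0.5075 0.1458 0.0637]
ring circ (0.4758225381374359, 0.11539649963378906) 0.0319298692047596
jog circ (0.47945284843444824, 0.11680455505847931) 0.02675263024866581
shuttle_lug 0.88 [321.8, 184.5] 2406 [0.4755 0.1168 0.0583] [0.445  0.0818 0.0397] [0.5086 0.1445 0.0636]
ring circ (0.4763732850551605, 0.11433088779449463) 0.031930722296237946
jog circ (0.48004215955734253, 0.11551755666732788) 0.026752790436148643
console 0.85 [364.7, 197.7] 40706 [0.5116 0.0723 0.0405] [ 0.371  -0.2418 -0.002 ] [0.6105 0.2015 0.311 ]
[[321.02134912 185.7630203 ]
 [321.02720031 186.63770546]]
```

View pics/s1.png

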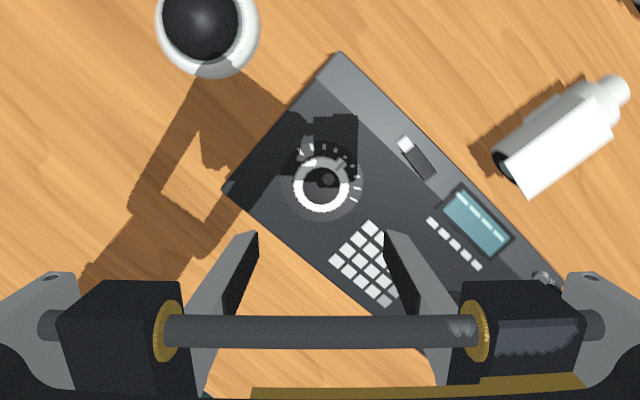

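Request:
play_rows(
  deltas=[
    [-0.6,0,0.008,0.1,0],
    [-0.6,0,0.008,0.2,0],
    [-0.6,0,0.008,0.3,0],
    [-0.6,0,0.008,0.38,0],
    [-0.6,0,0.008,0.45,0],
  ],
)

```text
t: 16.0
eef_pos: [0.4738, 0.1127, 0.0692]
ee_rot: [-0.0, 0.924, 0.381, -0.001]
wrist_force: [-0.1, 0.4, -0.3]
opening: 0.799
finger_force: 0.0
```

Request:
play_rows(
  deltas=[
    [-0.6,0,0,0.03,0],
    [-0.6,0,0,0.06,0],
    [-0.6,0,0,0.08,0],
    [-0.6,0,0,0.09,0],
    [-0.6,0,0,0.09,0],
  ],
)

```text
t: 16.42
eef_pos: [0.4749, 0.1137, 0.0447]
ee_rot: [0.0, 0.924, 0.382, 0.0]
wrist_force: [0.2, 0.3, -0.3]
opening: 0.797
finger_force: 0.0
```

Run:
```python
from h import *
show()
im,d=grab_frame("wrist");cv2.imwrite("pics/s2.png",im[:,:,::-1])
```

```text
t 16.42 q [ 0.119  0.041  1.747 -0.     1.353  0.905] p [0.4749 0.1137 0.0447] yaw 45.0 F [ 0.2  0.3 -0.3] M [-0.051 -0.033  0.036] op 0.797 ff 0.0 z [ 0.001 -0.    -1.   ]
```

View pics/s2.png

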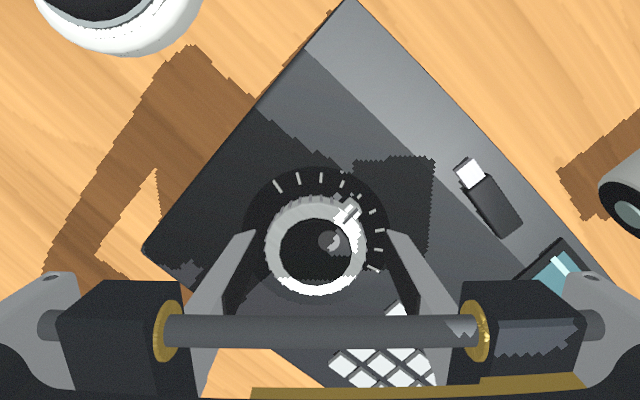

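Request:
play_rows(
  deltas=[
    [-0.5,0,-0.006,0,0],
    [-0.3,0,-0.006,0,0],
    [0,0,-0.006,0,0],
    [1,0,-0.006,0,0],
    [1,0,-0.006,0,0],
  ],
)

```text
t: 16.88
eef_pos: [0.4729, 0.116, 0.045]
ee_rot: [-0.001, 0.924, 0.383, 0.0]
wrist_force: [-2.3, 4.2, 4.2]
opening: 0.609
finger_force: 30.0
```

```bash
cat >> h.py <<'E'
def mom(n=6):
    m=[]
    for i in range(n): im,d=grab_frame("wrist");m.append(state()["moment"])
    print("Mavg",np.mean(m,0).round(3));return im,d
E
python3 - <<'E'
from h import *
show();mom()
E
```

```text
t 16.88 q [0.123 0.038 1.749 0.002 1.355 0.908] p [0.4729 0.116  0.045 ] yaw 45.0 F [-2.3  4.2  4.2] M [ 0.629  0.481 -0.024] op 0.609 ff 30.0 z [-0.     0.002 -1.   ]
Mavg [ 0.722  0.708 -0.004]
```

Request:
play_rows(
  deltas=[
    [1,0,0,0,0.08],
    [1,0,0,0,0.16],
    [1,0,0,0,0.24],
    [1,0,0,0,0.32],
    [1,0,0,0,0.32],
  ],
)

```text
t: 17.6
eef_pos: [0.4727, 0.1161, 0.045]
ee_rot: [-0.001, 0.975, 0.222, -0.0]
wrist_force: [-3.1, 2.9, 6.4]
opening: 0.611
finger_force: 30.0
```

Run:
```python
from h import *
show();mom()
```

```text
t 17.6 q [0.123 0.038 1.749 0.002 1.355 1.245] p [0.4727 0.1161 0.045 ] yaw 25.7 F [-3.1  2.9  6.4] M [0.827 0.763 0.05 ] op 0.611 ff 30.0 z [-0.001  0.002 -1.   ]
Mavg [0.831 0.784 0.053]
```

Request:
play_rows(
  deltas=[
    [1,0,0,0,0.08],
    [1,0,0,0,0.16],
    [1,0,0,0,0.24],
    [1,0,0,0,0.31],
    [1,0,0,0,0.31],
  ],
)

```text
t: 18.32
eef_pos: [0.4727, 0.1163, 0.045]
ee_rot: [-0.001, 0.998, 0.062, -0.0]
wrist_force: [-4.0, 4.5, 6.5]
opening: 0.611
finger_force: 30.0
```

Run:
```python
from h import *
show();mom()
```

```text
t 18.32 q [0.123 0.038 1.749 0.002 1.355 1.57 ] p [0.4727 0.1163 0.045 ] yaw 7.1 F [-4.   4.5  6.5] M [0.968 0.782 0.062] op 0.611 ff 30.0 z [-0.001  0.002 -1.   ]
Mavg [0.923 0.814 0.08 ]
```

Request:
play_rows(
  deltas=[
    [1,0,0,0,0.08],
    [1,0,0,0,0.16],
    [1,0,0,0,0.24],
    [1,0,0,0,0.315],
    [1,0,0,0,0.315],
  ],
)

```text
t: 19.03
eef_pos: [0.4727, 0.1165, 0.045]
ee_rot: [-0.001, 0.995, -0.103, -0.0]
wrist_force: [-4.3, 4.2, 5.9]
opening: 0.611
finger_force: 30.0
```

Run:
```python
from h import *
show();im,d=mom();cv2.imwrite("pics/s3.png",cv2.resize(im[130:330,200:440],None,fx=2.5,fy=2.5)[:,:,::-1])
# predicted lug end for 0.99 from console yaw 2.8
for a in(.66,.99,1.32):
    th=np.radians(2.8)-a;print(a,(w2px("wrist",[.4736+.0345*np.cos(th),.1153+.0345*np.sin(th),.057])-[200,130])*2.5)
```

```text
t 19.03 q [0.123 0.038 1.749 0.003 1.355 1.899] p [0.4727 0.1165 0.045 ] yaw -11.8 F [-4.3  4.2  5.9] M [1.04  0.783 0.122] op 0.611 ff 30.0 z [-0.001  0.003 -1.   ]
Mavg [1.051 0.797 0.134]
0.66 [[366.00835412 167.57284867]]
0.99 [[409.05252852 194.79879577]]
1.32 [[439.24073768 233.25177948]]
```

View pics/s3.png

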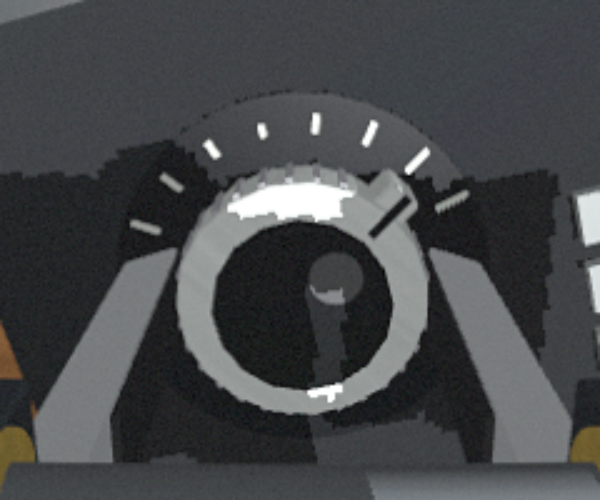

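Run:
```python
from h import *
f=lambda P:np.array(P,float)/2.5+[200,130]
c=np.array([.4737,.1152])
P=px2w("wrist",f([(145,228),(172,182),(212,150),(263,130),(316,124),(371,133),(417,160),(452,200)]),z=.0405)[:,:2]-c
print(np.round(np.hypot(*P.T),4),np.round(2.8*np.pi/180-np.arctan2(P[:,1],P[:,0]),3))
P=px2w("wrist",f([(372,236),(411,199)]),z=.0565)[:,:2];d=P[1]-P[0];print(P-c,2.8*np.pi/180-np.arctan2(d[1],d[0]),2.8*np.pi/180-np.arctan2(*(P[1]-c)[::-1]))
P=px2w("wrist",f([(179,300),(428,300),(303,168),(303,412)]),z=.057);print(P.round(4))
```

```text
[0.0402 0.0391 0.038  0.0374 0.0377 0.0389 0.0396 0.0405] [-1.020e+00 -6.750e-01 -3.490e-01 -1.000e-03  3.320e-01  6.740e-01
  1.002e+00  1.334e+00]
[[ 0.01227568 -0.01817093]
 [ 0.01901545 -0.02807831]] 1.0222990985563585 1.0243861149170188
[[0.4798 0.1427 0.057 ]
 [0.4684 0.0873 0.057 ]
 [0.5045 0.1088 0.057 ]
 [0.4457 0.1209 0.057 ]]
```

```bash
python3 -c "
from h import *
show();print(finish_job())"
```

```text
t 19.33 q [0.123 0.038 1.749 0.003 1.355 1.897] p [0.4728 0.1165 0.045 ] yaw -11.7 F [-3.3  3.9  5.9] M [1.058 0.828 0.094] op 0.605 ff 30.0 z [-0.001  0.003 -1.   ]
the job is handed in; nothing more can be done
None
```

I handed the job in at 19.3 s: the antenna is screwed home (torque peaked and the nut stopped turning; nothing reports its angle directly), and the gripper is still holding the shuttle ring at the third click (about 1.0 rad, against its spring).

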